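# Fish a dropped shorting link out of a power module

### The job

A brass shorting link has dropped into the narrow gap of the power module and is caught by a sprung earthing finger. Take the hooked pick from the tool stand, reach its hook down behind the link and draw the link along the gap and out of the open end, so that it lies flat on the mat just in front of the mouth; feel gently for the board, never lean hard on it or on the gap's sides, and touch module and link with the pick only. Then put the pick back upright in its slot in the stand, and leave the other things on the bench where they are.

Things in the scene. Friction and masses are not known exactly. Their poses are not given: they have to be found in the camera images.
- module: Power module, fixed: green circuit board 142 x 150 x 3 mm lying on the bench, on it a finned aluminium heat sink (+y) and a steel shield can (-y), each 120 mm long, tops 30 mm above the bench. Between them a straight gap 14 mm wide, its floor the board (3 mm above the bench). Origin: on the bench, mid gap, at its open mouth = the board's front edge; x points into the gap, z up.
- gap_end (a point): Far end of the gap, on the board, mid gap, 124 mm in from the mouth: a black terminal block 12 mm high closes it there. The gap is open above and at the mouth. Across the module the heat sink reaches 50 mm to the +y side of the gap's middle, the can 57 mm and small capacitors 77 mm to the -y side. In front of the mouth is bare mat, level with the bench (z = 0).
- finger_mid (a point): Foot of the copper sprung earthing finger, on the can's side wall of the gap, 56 mm in from the mouth, 5 mm above the board. The finger is 9 mm high, about 25 mm long, bowed into the gap, and presses the link against the heat sink with about 5 N, so it drags. When the link is gone it bows out 7.6 mm, leaving 6.4 mm; it yields to 3 to 5 N.
- link_mid (a point): Centre of the shorting link: a plain flat brass strip 32 mm long (its x), 9 mm wide, 5 mm thick, about 12 g, with two small dark holes. It lies flat on the floor of the gap, lengthwise, held by the sprung finger against the heat sink's side.
- link: The shorting link; origin at the centre of its underside, x along it, z up.
- pick_grip (a point): Middle of the pick's black handle, a block 16 mm (x) by 22 mm (y), 74 mm high; z up along it. Below it a round collar 26 mm wide, 6 mm thick, its underside 43 mm below this point. Under that, on the same axis, a steel shank (7 mm thick for 35 mm, then 4 mm) ends in a foot bent square towards the pick's -x: 4 mm thick, its tip 9 mm from the shank's axis.
- pick: The whole hooked pick, about 70 g; origin on its axis at the collar's underside, axes as pick_grip. Its shank is telescopic and stiff (slides only above 90 N). How far it is drawn out differs each time and is not measured: the underside of the foot is 123 to 143 mm below pick_grip.
- stand_seat (a point): Where the middle of the handle is when the pick is home in the stand, 153 mm above the bench. The pick hangs by its collar in a U slot 12 mm wide, open to the stand's -x side; the slot's closed end is 6 mm behind the shank's axis. The foot points to the open side.
- stand: Tool stand, fixed; origin on the bench under stand_seat. Grey shelf 50 mm (x) by 150 mm (y), 10 mm thick, top 110 mm above the bench, on end panels and a 70 x 150 mm foot plate. Two other drivers (round handles 16 mm wide, 45 mm high) are fixed in the shelf 50 mm to either side (y) of the pick.
- spool: White solder spool standing on the bench, 54 mm wide, 40 mm high; leave it alone. Origin at its underside.
- flux: Small jar, 44 mm wide, 70 mm high; leave it alone. Origin at its underside.
- meter: Black pocket meter lying on the bench, 100 x 60 x 28 mm; leave it alone. Origin at its underside.

How it is judged (in metres and radians):
On the way, in this order (a step that is already met when the one before it is completed fails the run):
1. the pick is taken out of the stand (distance between pick_grip and stand_seat above 0.06 m), for 0.1 s.
2. the link is being drawn along the gap by the pick, clear of the sprung finger (x of link_mid in the frame of module between -0.02 and 0.035 m and contact force between pick and link above 0.05 N).
3. the link is out of the gap and down on the mat in front of the module (x of link_mid in the frame of module below -0.012 m and height (world z) of link_mid below 0.008 m), for 0.2 s.
At the end, for the whole second after the job is handed in: The link lies flat (0.12 rad) and still on the mat (centre under 6.5 mm high), its centre 12 to 120 mm outside the gap's mouth and within 60 mm of the gap's middle line; the pick stands still and upright (0.12 rad) in its slot, handle's middle within 10 mm of stand_seat (x of link_mid in the frame of module between -0.12 and -0.012 m and y of link_mid in the frame of module between -0.06 and 0.06 m and height (world z) of link_mid below 0.0065 m and angle between each of link, pick's own z axis and vertical below 0.12 rad and linear speed of each of link, pick below 0.02 m/s and distance between pick_grip and stand_seat below 0.01 m); the robot touches nothing.
It fails at once if the pick bears on the module (board, gap sides or finger) with more than 25 N (contact force between pick and module above 25 N).
It fails at once if the robot touches the link or the module itself (contact force between the fingers and link above 0.5 N or contact force between any of the arm, the fingers and module above 1 N).
It fails at once if another thing on the bench is moved more than 20 mm (distance of any of spool, flux, meter from where it was at the start of the episode above 0.02 m).
It also fails if it takes over 66 s, if anything falls off the work surface, if the arm or the gripper's body presses on something with over 40 N, if the wrist force passes 120 N, or if a joint passes its speed limit or range.

### The arm

A 6-joint arm with a two-finger parallel gripper is mounted at the origin on the work surface. World frame = base frame: x ahead of the robot, y to its left, z up, the work surface at z = 0. Lengths are in mm, angles in degrees, forces in N, time in s.
With the tool pointing down it reaches from about 375 to 900 mm from the base axis. Payload 3.1 kg.
Tool frame: the origin (TCP) lies midway between the tips of the shut fingers; the grasp point (between the pads) lies 19 mm behind it; z points along the fingers, y is the line along which they close (so a half turn about z gives the same grasp; the last joint's range is limited). The gripper opens to 87 mm and grips with 3 to 60 N. Pads are 19 mm wide; open, the fingers measure 117 mm over their backs; the gripper's body (75 mm by 190 mm) begins 51 mm behind the grasp point.
Start: joints at [55.262, 30.224, 82.088, -0, 67.689, -10.227], TCP at [259.252, 568.67, 222.548] pointing down, gripper open.
Joint ranges: [-176.69, 176.69], [-43.24, 126.21], [12.49, 139.97], [-82, 262], [0, 151.66], [-163.58, 163.58]. Speed limits (degrees/s): [159.86, 159.86, 180, 180, 180, 180].

### API

Orientations are given as [roll, pitch, yaw] about the fixed x, y, z axes, in that order (R = Rz(yaw) Ry(pitch) Rx(roll)).
In Python, from cell import * gives the robot as it stands.
- The arm moves only by the shell command python3 -m handwheel 'ROWS' [OPENING] [FORCE]. ROWS is JSON, a list of rows, each an object of numbers: "x", "y", "z": the shift along the world's x, y, z in cm; "yaw": the turn about the world's z in degrees. A call has 1 to 5 rows; each row shifts and turns the commanded pose from where the row before left it; what a row does not reach is not made up. A row lasts 1/10 s, in which the tool goes at most 50 mm and 8.59 degrees, less where a joint would pass 70% of its speed; a pose out of reach is approached as far as the arm can. A call is refused whole if a number of a shift passes 5 or a number of a turn 8.59, either way. A call with a gripper value outside its range is refused whole. OPENING is the finger opening in cm, from 0 to 8.7, set as the call begins (- or left out, the last holds). The fingers move at their own pace and stop on an object; FORCE is the grip in N (left out, the last holds). Time passes only in rows, so rows that do not move let the fingers close. It gives the time, the measured TCP pose, the force, the opening and the grip force at its end, in the units of the state.
- observe(): the state, without advancing time (a new reading comes with each control period).
- grab_frame(name): name is "scene" or "top"; returns a dict with "frame" (420x560x3 uint8, red, green, blue), "mtx" (3x3 intrinsics, pixels), "distortion" ([k1, k2, p1, p2, k3] as OpenCV has them; the pictures are not rectified), "xyz" and "attitude" of the camera in the world. Camera axes: x right, y up, looking along -z (the intrinsics and any distortion apply to the point x, -y, -z); pixel columns grow to the right and rows downward; lengths in mm; the calibration is good to about 2 mm. A picture is of the moment at which its call begins. There is no depth.
- sign_off(): hands the job in; it is judged then, once.
The state is a dict: "time_s": time; "q": joint angles; "qd": joint speeds; "tau": joint torques, N m; "eef_pos": TCP position; "tcp_rot": TCP orientation; "wrist_force": force on the tool from outside, world axes, zero at the start; "torque": the same for the moment, N m; "finger_gap": finger opening in mm; "finger_force": force on a finger pad.
Only numpy, scipy, OpenCV 4.12 (cv2) and the standard library are available. Lean on these libraries where they do the work, as an engineer would, in place of code of your own. Each camera call takes 0.05 s, during which the arm holds its last target. There are 200 camera calls.

## Working session

There is one attempt and no reset: what is moved stays moved. The work goes in short steps, Python scripts to look and compute and a shell command to move; the robot and the scene stay as the last step left them, time stands still between calls to the robot, and variables do not carry over. Pictures are saved under pics/ and viewed, at most 10 in all, crops included, and the job is handed in when it is done.

```bash
mkdir -p pics; ls; cat > h.py <<'E'
from cell import *
import numpy as np, cv2, json
from scipy.spatial.transform import Rotation as R
def snap(n,out):
    f=grab_frame(n); cv2.imwrite('pics/%s.png'%out,f['frame'][:,:,::-1])
    json.dump({k:np.array(f[k]).tolist() for k in('mtx','distortion','xyz','attitude')},open('pics/%s.json'%out,'w')); return f
def cam(out):
    f=json.load(open('pics/%s.json'%out)); A=np.array(f['attitude'])
    Rm=A if A.shape==(3,3) else R.from_euler('xyz',A,degrees=True).as_matrix()
    return np.array(f['mtx']),np.array(f['distortion']),np.array(f['xyz']),Rm
def ray(out,uv):
    K,d,p,Rm=cam(out); n=cv2.undistortPoints(np.array([[uv]],float),K,d)[0,0]
    return p,Rm@np.array([n[0],-n[1],-1])
def at(out,uv,z):
    p,r=ray(out,uv); return p+r*(z-p[2])/r[2]
def proj(out,P):
    K,d,p,Rm=cam(out); c=(np.atleast_2d(P)-p)@Rm; c=c*[1,-1,-1]
    return cv2.projectPoints(c,np.zeros(3),np.zeros(3),K,d)[0][:,0]
E
python3 - <<'E'
from h import *
for n in('scene','top'):
    f=snap(n,n+'0'); print(n,f['mtx'],f['distortion'],f['xyz'],f['attitude'])
print(observe())
E
```

```text
pics
scene [[380.89598224   0.         276.66413661]
 [  0.         380.89598224 208.71547017]
 [  0.           0.           1.        ]] [0.0238661 0.        0.        0.        0.       ] [1178.46924068  271.6994082   770.50953112] [ 44.16121281   1.09524867 111.94778363]
top [[528.07677158   0.         273.46791058]
 [  0.         528.07677158 211.10405789]
 [  0.           0.           1.        ]] [-0.05979571  0.          0.          0.          0.        ] [ 473.72460856   19.44688062 1343.15776921] [  5.84868933   0.94270491 -89.59973385]
{'time_s': 0.1, 'q': array([ 5.52602478e+01,  3.02735181e+01,  8.21499866e+01, -1.08747387e-03,
        6.76891265e+01, -1.02270831e+01]), 'qd': array([ 0.02881101, -0.16556712, -0.16175276, -0.01652559,  0.00448887,
        0.0621708 ]), 'tau': array([-6.65865919e-04, -4.40986776e+01, -1.77152413e+01,  6.34601084e-02,
        5.34974691e-02, -4.03646038e-05]), 'eef_pos': array([258.89865016, 568.12218378, 221.66556143]), 'tcp_rot': array([-1.79888980e+02, -1.90083775e-02,  1.55487726e+02]), 'wrist_force': array([-0.75679811,  0.57239445, -0.06698629]), 'torque': array([ 0.0057094 , -0.05518741,  0.03404849]), 'finger_force': 0.0, 'finger_gap': 87.04977944132567}
```

View pics/scene0.png

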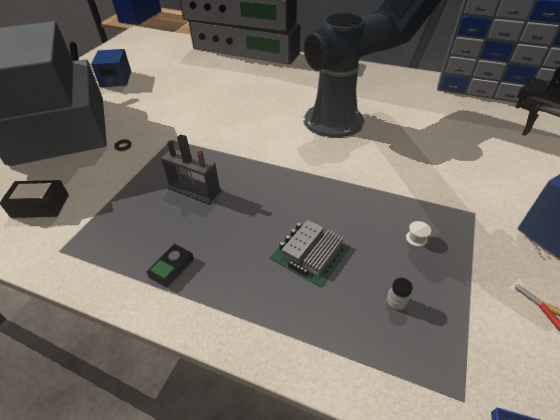

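View pics/top0.png

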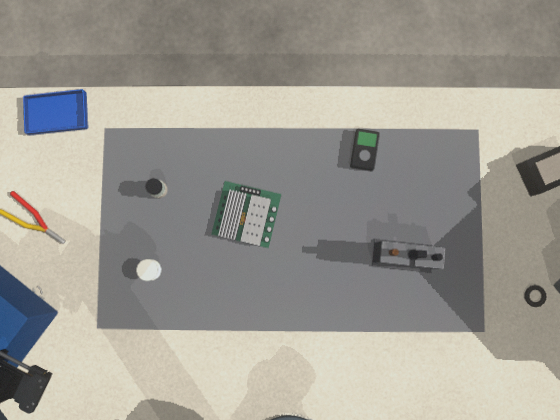

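```bash
python3 - <<'E'
import cv2,numpy as np
t=cv2.imread('pics/top0.png'); s=cv2.imread('pics/scene0.png')
a=cv2.resize(t[175:255,200:290],None,fx=7,fy=7,interpolation=cv2.INTER_CUBIC)
cv2.imwrite('pics/c1.png',a)
b=cv2.resize(t[230:280,365:455],None,fx=6,fy=6,interpolation=cv2.INTER_CUBIC)
c=cv2.resize(s[130:205,155:225],None,fx=4,fy=4,interpolation=cv2.INTER_CUBIC)
d=cv2.resize(s[215:290,265:355],None,fx=4,fy=4,interpolation=cv2.INTER_CUBIC)
im=np.zeros((600,700,3),np.uint8); im[:300,:540]=b; im[300:,:280]=c; im[300:,290:650]=d
cv2.imwrite('pics/c2.png',im)
E
```

```text
(no output)
```

View pics/c1.png

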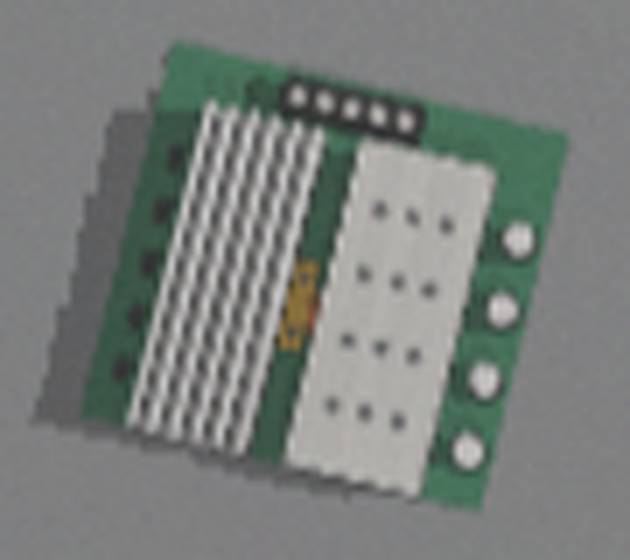

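View pics/c2.png

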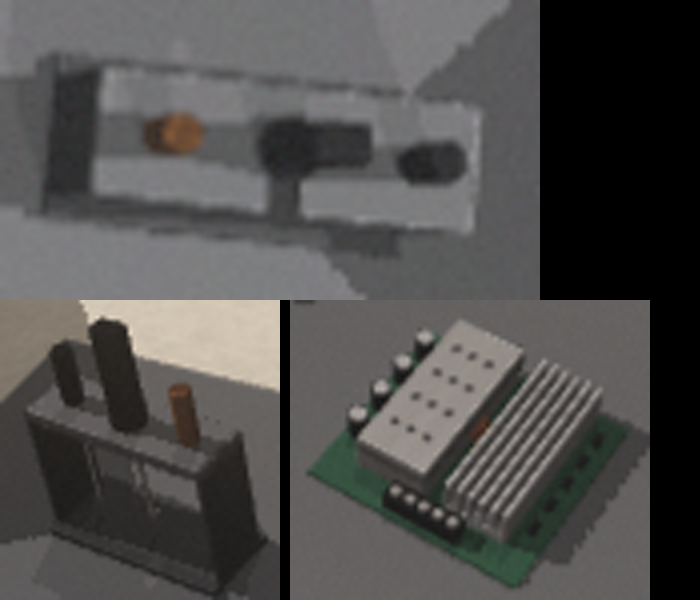

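```bash
cat > fit.py <<'E'
from h import *
from scipy.optimize import least_squares
T=lambda p,L:np.c_[np.cos(p[2])*L[:,0]-np.sin(p[2])*L[:,1]+p[0],np.sin(p[2])*L[:,0]+np.cos(p[2])*L[:,1]+p[1],L[:,2]]
def fit(name,obj,sc,p0):
    L=np.array([o[0] for o in obj],float); U=np.array([o[1] for o in obj],float)
    r=least_squares(lambda p:(proj(name,T(p,L))-U).ravel(),p0,x_scale=[1,1,.01],loss='soft_l1')
    print(r.x,np.degrees(r.x[2])); print(np.c_[L,(proj(name,T(r.x,L))-U)].round(1)); return r.x
E
python3 - <<'E'
from fit import *
c=lambda x,y:(200+(x+.5)/7-.5,175+(y+.5)/7-.5)
o=[((150,None,3),c(175,40)),((150,-77,3),c(568,133)),((0,-77,3),c(483,508)),((0,65,3),c(83,418))]
o[0]=((150,65,3),o[0][1])
o+=[((0,-7,30),c(287,465)),((0,-57,30),c(418,495)),((120,-57,30),c(496,170)),((120,-7,30),c(362,140)),
((0,7,30),c(243,450)),((120,7,30),c(322,130)),((0,50,30),c(130,425)),((120,50,30),c(212,103))]
m=fit('top0',o,0,[500,80,-.2])
for n,uv in(('link back-mid',(302,265)),('link front-mid',(291,347)),('link mid',(296,305))):
    P=at('top0',c(*uv),8)
    d=P[:2]-m[:2];cs,sn=np.cos(m[2]),np.sin(m[2]);print(n,P,[cs*d[0]+sn*d[1],-sn*d[0]+cs*d[1]])
# check in scene camera
L=np.array([(0,-77,3),(150,-77,3),(150,65,3),(0,-57,30),(120,-7,30),(120,7,30),(0,7,30),(0,-7,30)],float)
u=proj('scene0',T(m,L));print((u-[265,215])*4+[290,300])
c=lambda x,y:(365+(x+.5)/6-.5,230+(y+.5)/6-.5)
o=[((25,75,110),c(105,68)),((25,-75,110),c(480,105)),((-25,-75,110),c(473,232)),((-25,75,110),c(93,195))]
s=fit('top0',o,0,[470,-250,0])
for n,uv,z in(('collar',(288,148),113),('handle top',(350,145),190),('driver L top',(184,133),155),('driver R top',(448,162),155)):
    P=at('top0',c(*uv),z);d=P[:2]-s[:2];cs,sn=np.cos(s[2]),np.sin(s[2]);print(n,P,[cs*d[0]+sn*d[1],-sn*d[0]+cs*d[1]])
L=np.array([(25,-75,110),(25,75,110),(-25,-75,110),(25,75,0),(0,0,190),(0,0,113),(0,50,155),(0,-50,155)],float)
print((proj('scene0',T(s,L))-[155,130])*4+[0,300])
E
```

```text
[ 5.34613474e+02  1.31824126e+02 -2.22355548e-01] -12.740034449082465
[[ 1.5e+02  6.5e+01  3.0e+00  2.6e+00 -2.0e+00]
 [ 1.5e+02 -7.7e+01  3.0e+00  2.0e-01 -3.0e+00]
 [ 0.0e+00 -7.7e+01  3.0e+00 -1.0e+00  5.0e-01]
 [ 0.0e+00  6.5e+01  3.0e+00  1.9e+00  7.0e-01]
 [ 0.0e+00 -7.0e+00  3.0e+01 -7.0e-01 -1.0e-01]
 [ 0.0e+00 -5.7e+01  3.0e+01  2.0e-01  2.0e-01]
 [ 1.2e+02 -5.7e+01  3.0e+01  0.0e+00 -1.0e-01]
 [ 1.2e+02 -7.0e+00  3.0e+01 -2.0e-01 -2.0e-01]
 [ 0.0e+00  7.0e+00  3.0e+01  2.0e-01  8.0e-01]
 [ 1.2e+02  7.0e+00  3.0e+01  1.0e-01 -0.0e+00]
 [ 0.0e+00  5.0e+01  3.0e+01 -4.0e-01  4.0e-01]
 [ 1.2e+02  5.0e+01  3.0e+01 -8.0e-01 -0.0e+00]]
link back-mid [606.5508787  120.60185204   8.        ] [np.float64(72.6411789352405), np.float64(4.918207732355183)]
link front-mid [576.64370545 124.2137139    8.        ] [np.float64(42.67378367778156), np.float64(1.845785264221468)]
link mid [591.94467571 122.59568748   8.        ] [np.float64(57.95487443104093), np.float64(3.6418826773372412)]
[[428.50606197 328.88790269]
 [299.53145305 477.81690077]
 [497.14185791 587.88275627]
 [455.1647394  3
[... 405 characters left out ...]
56670949 -283.35544775  113.        ] [np.float64(0.6111523618753614), np.float64(0.8169693467361899)]
handle top [ 500.06254945 -287.03464079  190.        ] [np.float64(0.4499630000509599), np.float64(-2.8931056910224195)]
driver L top [ 505.08310312 -234.07960019  155.        ] [np.float64(0.5437139633777397), np.float64(50.29931383769865)]
driver R top [ 494.65076754 -333.09560123  155.        ] [np.float64(-0.6719317730668948), np.float64(-49.25732478285434)]
[[ 19.35929579 408.35969275]
 [196.64621952 469.67025583]
 [ 64.24791718 369.49150111]
 [220.46931981 586.40942045]
 [104.91932937 321.48773023]
 [127.19036771 414.31324327]
 [176.49059589 384.86642409]
 [ 56.0552954  345.59954866]]
```

```bash
python3 - <<'E'
from fit import *
c=lambda x,y:(200+(x+.5)/7-.5,175+(y+.5)/7-.5)
for off in (0,2,4):
    b=[((142,73,3),c(175,40)),((142,-77,3),c(568,133)),((0,-77,3),c(483,508)),((0,73,3),c(83,418))]
    o=b+[((off,-7,30),c(287,465)),((off,-57,30),c(418,495)),((120+off,-57,30),c(496,170)),((120+off,-7,30),c(362,140)),
((off,7,30),c(243,450)),((120+off,7,30),c(322,130)),((off,50,30),c(130,425)),((120+off,50,30),c(212,103))]
    m=fit('top0',o,0,[500,80,-.2])
    for uv in((302,265),(291,347),(296,305)):
        P=at('top0',c(*uv),8)
        d=P[:2]-m[:2];cs,sn=np.cos(m[2]),np.sin(m[2]);print([cs*d[0]+sn*d[1],-sn*d[0]+cs*d[1]])
    L=np.array([(0,-77,3),(142,-77,3),(142,73,3),(off,-57,30),(120+off,-7,30),(120+off,7,30),(off,7,30),(off,-7,30)],float)
    u=proj('scene0',T(m,L));print(((u-[265,215])*4+[290,300]).round())
E
```

```text
[ 5.34986873e+02  1.30836938e+02 -2.24116167e-01] -12.840910515327666
[[ 1.42e+02  7.30e+01  3.00e+00 -6.00e-01  1.00e-01]
 [ 1.42e+02 -7.70e+01  3.00e+00  0.00e+00 -1.00e-01]
 [ 0.00e+00 -7.70e+01  3.00e+00 -6.00e-01  4.00e-01]
 [ 0.00e+00  7.30e+01  3.00e+00 -7.00e-01 -2.00e-01]
 [ 0.00e+00 -7.00e+00  3.00e+01 -3.00e-01 -2.00e-01]
 [ 0.00e+00 -5.70e+01  3.00e+01  6.00e-01  1.00e-01]
 [ 1.20e+02 -5.70e+01  3.00e+01  5.00e-01 -2.00e-01]
 [ 1.20e+02 -7.00e+00  3.00e+01  3.00e-01 -4.00e-01]
 [ 0.00e+00  7.00e+00  3.00e+01  6.00e-01  6.00e-01]
 [ 1.20e+02  7.00e+00  3.00e+01  6.00e-01 -2.00e-01]
 [ 0.00e+00  5.00e+01  3.00e+01  0.00e+00  3.00e-01]
 [ 1.20e+02  5.00e+01  3.00e+01 -3.00e-01 -2.00e-01]]
[np.float64(72.04894959299496), np.float64(5.925607019028714)]
[np.float64(42.087010145796945), np.float64(2.8004281598422756)]
[np.float64(57.36491497256292), np.float64(4.623426961550853)]
[[427. 329.]
 [305. 469.]
 [514. 585.]
 [454. 314.]
 [419. 470.]
 [439. 480.]
 [539. 355.]
 [520. 345.]]
[ 5.33652612e+02  1.31180983e+02 -2.24474881e-01] -12.861463275507782
[[ 1.42e+02  7.30e+01  3.00
[... 1207 characters left out ...]
+00  3.00e+01 -2.00e-01 -7.00e-01]
 [ 4.00e+00 -5.70e+01  3.00e+01  6.00e-01 -3.00e-01]
 [ 1.24e+02 -5.70e+01  3.00e+01  6.00e-01 -5.00e-01]
 [ 1.24e+02 -7.00e+00  3.00e+01  4.00e-01 -8.00e-01]
 [ 4.00e+00  7.00e+00  3.00e+01  7.00e-01  2.00e-01]
 [ 1.24e+02  7.00e+00  3.00e+01  7.00e-01 -6.00e-01]
 [ 4.00e+00  5.00e+01  3.00e+01  1.00e-01 -2.00e-01]
 [ 1.24e+02  5.00e+01  3.00e+01 -2.00e-01 -6.00e-01]]
[np.float64(74.97294213054566), np.float64(5.932938708002441)]
[np.float64(45.0138131576973), np.float64(2.7809314859765975)]
[np.float64(60.29007944295542), np.float64(4.617610257192801)]
[[429. 326.]
 [308. 466.]
 [516. 581.]
 [453. 315.]
 [418. 471.]
 [438. 481.]
 [538. 356.]
 [519. 347.]]
```

```bash

python3 -m handwheel '[{"x":1.2,"y":-4.26,"yaw":-3.54},{"x":1.2,"y":-4.26,"yaw":-3.54},{"x":1.2,"y":-4.26,"yaw":-3.54},{"x":1.2,"y":-4.26,"yaw":-3.54},{"x":1.2,"y":-4.26,"yaw":-3.54}]' 5 50
python3 -m handwheel '[{"x":1.2,"y":-4.26,"yaw":-3.54},{"x":1.2,"y":-4.26,"yaw":-3.54},{"x":1.2,"y":-4.26,"yaw":-3.54},{"x":1.2,"y":-4.26,"yaw":-3.54},{"x":1.2,"y":-4.26,"yaw":-3.54}]'
python3 -m handwheel '[{"x":1.2,"y":-4.26,"yaw":-3.54},{"x":1.2,"y":-4.26,"yaw":-3.54},{"x":1.2,"y":-4.26,"yaw":-3.54},{"x":1.2,"y":-4.26,"yaw":-3.54},{"x":1.2,"y":-4.26,"yaw":-3.54}]'
```

```text
invalid input
invalid input
invalid input
```

```bash

python3 -m handwheel '[{"x":1.2,"y":-4.26,"z":0,"yaw":-3.54}]' 5 50
python3 -m handwheel '[{"x":1.2,"y":-4.26,"z":0,"yaw":-3.54}]' 5.0 
python3 -m handwheel '[{"x":1.2,"y":-4.2,"z":0,"yaw":-3.5}]'
python3 -m handwheel --help
```

```text
time_s: 0.2
eef_pos: [271.0, 529.4, 222.1]
tcp_rot: [179.8, -0.0, 152.1]
wrist_force: [1.0, -1.0, 0.0]
finger_gap: 83.8
finger_force: 0.0
time_s: 0.3
eef_pos: [282.9, 482.9, 221.8]
tcp_rot: [-180.0, 0.0, 148.4]
wrist_force: [1.0, -0.7, 0.3]
finger_gap: 78.1
finger_force: 0.0
time_s: 0.4
eef_pos: [295.0, 439.9, 222.0]
tcp_rot: [-179.9, 0.0, 144.8]
wrist_force: [0.6, 0.1, -0.3]
finger_gap: 70.4
finger_force: 0.0invalid input: not JSON, or not a number
```

```bash

python3 -m handwheel '[{"x":1.2,"y":-4.27,"z":0,"yaw":-3.54},{"x":1.2,"y":-4.27,"z":0,"yaw":-3.54},{"x":1.2,"y":-4.27,"z":0,"yaw":-3.54},{"x":1.2,"y":-4.27,"z":0,"yaw":-3.54},{"x":1.2,"y":-4.27,"z":0,"yaw":-3.54}]'
python3 -m handwheel '[{"x":1.2,"y":-4.27,"z":0,"yaw":-3.54},{"x":1.2,"y":-4.27,"z":0,"yaw":-3.54},{"x":1.2,"y":-4.27,"z":0,"yaw":-3.54},{"x":1.2,"y":-4.27,"z":0,"yaw":-3.54},{"x":1.2,"y":-4.27,"z":0,"yaw":-3.54}]'
python3 -m handwheel '[{"x":1.2,"y":-4.27,"z":0,"yaw":-3.54},{"x":1.2,"y":-4.27,"z":0,"yaw":-3.54},{"x":1.2,"y":-4.27,"z":0,"yaw":-3.54},{"x":1.2,"y":-4.27,"z":0,"yaw":-3.54},{"x":1.2,"y":-4.27,"z":0,"yaw":-3.54}]'
python3 -m handwheel '[{"x":1.25,"y":-4.2,"z":0,"yaw":-3.54},{"x":1.25,"y":-4.2,"z":0,"yaw":-3.54},{"x":0,"y":0,"z":0,"yaw":0},{"x":0,"y":0,"z":0,"yaw":0}]'
```

```text
time_s: 0.9
eef_pos: [355.2, 226.3, 222.5]
tcp_rot: [-180.0, 0.0, 127.1]
wrist_force: [0.9, 0.1, -0.3]
finger_gap: 49.9
finger_force: 0.0
time_s: 1.4
eef_pos: [415.2, 12.7, 222.5]
tcp_rot: [-180.0, -0.0, 109.3]
wrist_force: [1.3, 0.5, 1.0]
finger_gap: 49.8
finger_force: 0.0
time_s: 1.9
eef_pos: [475.2, -200.8, 222.3]
tcp_rot: [-180.0, -0.0, 91.6]
wrist_force: [-0.2, -0.2, -0.1]
finger_gap: 49.9
finger_force: 0.0
time_s: 2.3
eef_pos: [499.7, -283.4, 221.7]
tcp_rot: [-179.9, -0.1, 84.7]
wrist_force: [0.0, 0.0, 0.3]
finger_gap: 50.3
finger_force: 0.0
```

```bash

python3 -m handwheel '[{"x":0,"y":0,"z":-2,"yaw":0},{"x":0,"y":0,"z":-2,"yaw":0},{"x":0,"y":0,"z":-2,"yaw":0},{"x":0,"y":0,"z":-2,"yaw":0},{"x":0,"y":0,"z":-1.4,"yaw":0}]'
python3 -m handwheel '[{"x":0,"y":0,"z":0,"yaw":0},{"x":0,"y":0,"z":0,"yaw":0},{"x":0,"y":0,"z":0,"yaw":0},{"x":0,"y":0,"z":0,"yaw":0},{"x":0,"y":0,"z":0,"yaw":0}]' 1 50
python3 -m handwheel '[{"x":0,"y":0,"z":0,"yaw":0},{"x":0,"y":0,"z":0,"yaw":0},{"x":0,"y":0,"z":0,"yaw":0},{"x":0,"y":0,"z":0,"yaw":0}]'
```

```text
time_s: 2.8
eef_pos: [498.9, -280.2, 127.3]
tcp_rot: [-179.8, -0.1, 84.9]
wrist_force: [-0.7, -0.3, -0.2]
finger_gap: 50.1
finger_force: 0.0
time_s: 3.3
eef_pos: [500.6, -283.2, 129.4]
tcp_rot: [179.9, 0.0, 84.7]
wrist_force: [-0.7, -0.2, -0.4]
finger_gap: 17.9
finger_force: 0.2
time_s: 3.7
eef_pos: [500.6, -283.3, 129.3]
tcp_rot: [179.9, 0.0, 84.7]
wrist_force: [0.0, 0.9, 4.7]
finger_gap: 16.0
finger_force: 50.0
```

```bash

python3 -m handwheel '[{"x":0,"y":0,"z":0.3,"yaw":0},{"x":0,"y":0,"z":0.3,"yaw":0},{"x":-0.5,"y":0.05,"z":0.2,"yaw":0},{"x":-1,"y":0.09,"z":0,"yaw":0},{"x":-1.5,"y":0.14,"z":0,"yaw":0}]'
python3 -m handwheel '[{"x":-2,"y":0.18,"z":0,"yaw":0},{"x":0,"y":0,"z":2,"yaw":0},{"x":0,"y":0,"z":3,"yaw":0},{"x":0,"y":0,"z":2,"yaw":0},{"x":0,"y":0,"z":0,"yaw":0}]'
python3 - <<'E'
from h import *
snap('scene','s1');print(observe()['eef_pos'])
E
```

```text
time_s: 4.2
eef_pos: [469.6, -280.2, 136.4]
tcp_rot: [-180.0, 0.0, 84.8]
wrist_force: [-0.3, 0.7, -0.6]
finger_gap: 15.7
finger_force: 50.0
time_s: 4.7
eef_pos: [450.8, -279.6, 209.0]
tcp_rot: [179.8, 0.2, 84.7]
wrist_force: [-0.6, -0.2, -0.6]
finger_gap: 15.6
finger_force: 50.0
[ 450.03905107 -278.73949427  207.43797139]
```

```bash

python3 -m handwheel '[{"x":1,"y":2,"z":0,"yaw":-0.75},{"x":1.75,"y":3.91,"z":0,"yaw":-0.75},{"x":1.75,"y":3.91,"z":0,"yaw":-0.75},{"x":1.75,"y":3.91,"z":0,"yaw":-0.75},{"x":1.75,"y":3.91,"z":0,"yaw":-0.75}]'
python3 -m handwheel '[{"x":1.75,"y":3.91,"z":0,"yaw":-0.75},{"x":1.75,"y":3.91,"z":0,"yaw":-0.75},{"x":1.75,"y":3.91,"z":0,"yaw":-0.75},{"x":1.75,"y":3.91,"z":0,"yaw":-0.75},{"x":1.75,"y":3.91,"z":0,"yaw":-0.75}]'
python3 -m handwheel '[{"x":1.5,"y":1.91,"z":0,"yaw":0},{"x":0,"y":0,"z":0,"yaw":0},{"x":0,"y":0,"z":0,"yaw":0},{"x":0,"y":0,"z":0,"yaw":0},{"x":0,"y":0,"z":0,"yaw":0}]'
python3 - <<'E'
from h import *
snap('scene','s2');snap('top','t2');o=observe();print(o['eef_pos'],o['tcp_rot'],o['wrist_force'])
P=proj('scene0',[625.7,112,100])[0];print(P)
s=cv2.imread('pics/s2.png');t=cv2.imread('pics/t2.png')
a=cv2.resize(s[180:290,265:355],None,fx=5,fy=5,interpolation=cv2.INTER_CUBIC)
cv2.imwrite('pics/c3.png',a)
E
```

```text
time_s: 5.25
eef_pos: [529.2, -100.2, 204.6]
tcp_rot: [-179.8, -0.0, 80.9]
wrist_force: [1.0, 0.3, -0.3]
finger_gap: 15.7
finger_force: 50.0
time_s: 5.75
eef_pos: [616.7, 95.0, 204.2]
tcp_rot: [-179.8, 0.1, 77.2]
wrist_force: [-0.1, -0.7, -1.1]
finger_gap: 15.8
finger_force: 50.0
time_s: 6.25
eef_pos: [631.9, 111.3, 206.0]
tcp_rot: [-179.9, 0.0, 77.1]
wrist_force: [-0.5, -0.3, -0.9]
finger_gap: 15.4
finger_force: 50.0
[632.32930986 111.41692828 206.50579947] [-1.79970820e+02  1.52582924e-02  7.71393911e+01] [-0.07166131  0.8543761  -0.36230054]
[307.56509196 232.83427525]
```

View pics/c3.png

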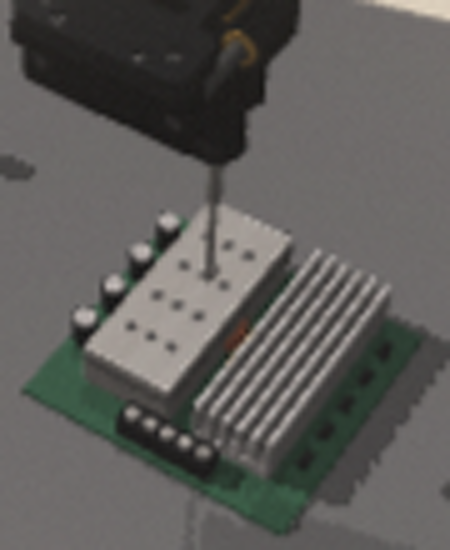

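```bash
python3 - <<'E'
from fit import *
c=lambda x,y:(265+(x+.5)/5-.5,180+(y+.5)/5-.5)
o=[((0,-57,30),c(218,203)),((0,-7,30),c(293,237)),((120,-7,30),c(170,390)),((120,-57,30),c(87,347)),((0,7,30),c(318,250)),((0,50,30),c(390,287)),((120,7,30),c(197,408)),((120,50,30),c(270,447)),((142,-77,3),c(25,390)),((142,73,3),c(290,532))]
m=fit('s2',o,0,[535,131,-.22])
tip=c(208,273)
for z in (80,85,90,95,100,105): print(z,proj('s2',[632.3,111.4,z])-np.array(tip), at('s2',tip,z))
for z in (110,120,130):print(z,((proj('s2',[632.3,111.4,z])-[265,180])*5).round())
E
```

```text
[ 5.35989875e+02  1.34585579e+02 -2.26613230e-01] -12.983981647026422
[[ 0.00e+00 -5.70e+01  3.00e+01 -1.00e+00 -1.10e+00]
 [ 0.00e+00 -7.00e+00  3.00e+01  5.00e-01  0.00e+00]
 [ 1.20e+02 -7.00e+00  3.00e+01 -0.00e+00  5.00e-01]
 [ 1.20e+02 -5.70e+01  3.00e+01 -6.00e-01 -1.00e-01]
 [ 0.00e+00  7.00e+00  3.00e+01  2.00e-01 -3.00e-01]
 [ 0.00e+00  5.00e+01  3.00e+01  8.00e-01 -5.00e-01]
 [ 1.20e+02  7.00e+00  3.00e+01 -5.00e-01 -4.00e-01]
 [ 1.20e+02  5.00e+01  3.00e+01  5.00e-01  2.00e-01]
 [ 1.42e+02 -7.70e+01  3.00e+00  3.00e-01  2.00e-01]
 [ 1.42e+02  7.30e+01  3.00e+00 -4.00e-01  1.00e+00]]
80 [[-0.12188837  6.1563498 ]] [614.39453262 105.58790058  80.        ]
85 [[-0.04428229  4.78567354]] [618.47901432 106.79071893  85.        ]
90 [[0.03397133 3.40390553]] [622.56349601 107.99353729  90.        ]
95 [[0.11288079 2.01090799]] [626.64797771 109.19635564  95.        ]
100 [[0.19245451 0.60654073]] [630.7324594 110.399174  100.       ]
105 [[ 0.27270106 -0.80933876]] [634.8169411  111.60199235 105.        ]
110 [[208. 260.]]
120 [[209. 245.]]
130 [[209. 231.]]
```

```bash

python3 -m handwheel '[{"x":0,"y":0,"z":-2,"yaw":0},{"x":0,"y":0,"z":-2,"yaw":0},{"x":0,"y":0,"z":-1.5,"yaw":0},{"x":0,"y":0,"z":-0.8,"yaw":0},{"x":0,"y":0,"z":0,"yaw":0}]'
python3 -m handwheel '[{"x":0,"y":0,"z":-0.15,"yaw":0},{"x":0,"y":0,"z":-0.15,"yaw":0},{"x":0,"y":0,"z":-0.1,"yaw":0}]'
python3 -m handwheel '[{"x":0,"y":0,"z":-0.1,"yaw":0},{"x":0,"y":0,"z":-0.1,"yaw":0}]'
python3 -m handwheel '[{"x":0,"y":0,"z":-0.1,"yaw":0},{"x":0,"y":0,"z":-0.1,"yaw":0}]'
```

```text
time_s: 6.85
eef_pos: [631.9, 112.1, 142.5]
tcp_rot: [-179.9, 0.0, 77.2]
wrist_force: [-0.2, 0.3, -0.2]
finger_gap: 15.6
finger_force: 50.0
time_s: 7.15
eef_pos: [633.3, 112.6, 140.3]
tcp_rot: [179.9, -0.0, 77.2]
wrist_force: [-0.3, 0.7, -1.0]
finger_gap: 15.8
finger_force: 50.0
time_s: 7.35
eef_pos: [632.9, 112.6, 137.8]
tcp_rot: [180.0, -0.0, 77.2]
wrist_force: [0.1, 0.1, -1.3]
finger_gap: 15.8
finger_force: 50.0
time_s: 7.55
eef_pos: [632.8, 112.6, 135.5]
tcp_rot: [180.0, 0.0, 77.2]
wrist_force: [-0.5, 0.1, -0.3]
finger_gap: 15.8
finger_force: 50.0
```

```bash

python3 -m handwheel '[{"x":0,"y":-0.05,"z":-0.1,"yaw":0},{"x":0,"y":-0.05,"z":-0.1,"yaw":0}]'
python3 -m handwheel '[{"x":0,"y":0,"z":-0.1,"yaw":0},{"x":0,"y":0,"z":-0.1,"yaw":0}]'
python3 -m handwheel '[{"x":0,"y":0,"z":-0.1,"yaw":0},{"x":0,"y":0,"z":-0.1,"yaw":0}]'
```

```text
time_s: 7.75
eef_pos: [632.7, 111.6, 133.4]
tcp_rot: [-180.0, 0.0, 77.2]
wrist_force: [0.8, 0.7, 0.1]
finger_gap: 15.6
finger_force: 50.0
time_s: 7.95
eef_pos: [632.8, 111.5, 131.4]
tcp_rot: [-180.0, -0.0, 77.2]
wrist_force: [-0.1, -1.2, 0.3]
finger_gap: 16.2
finger_force: 50.0
time_s: 8.15
eef_pos: [632.7, 111.6, 129.4]
tcp_rot: [-180.0, 0.0, 77.2]
wrist_force: [-1.2, 0.7, -0.4]
finger_gap: 16.0
finger_force: 50.0
```

```bash

python3 -m handwheel '[{"x":0,"y":0,"z":-0.1,"yaw":0},{"x":0,"y":0,"z":-0.1,"yaw":0}]'
python3 -m handwheel '[{"x":0,"y":0,"z":-0.1,"yaw":0},{"x":0,"y":0,"z":-0.1,"yaw":0}]'
```

```text
time_s: 8.35
eef_pos: [632.8, 111.6, 127.5]
tcp_rot: [180.0, -0.0, 77.2]
wrist_force: [-1.0, -0.4, -1.9]
finger_gap: 15.7
finger_force: 50.0
time_s: 8.55
eef_pos: [632.7, 111.6, 125.5]
tcp_rot: [-180.0, -0.0, 77.2]
wrist_force: [0.2, -0.6, -1.0]
finger_gap: 16.0
finger_force: 50.0
```

```bash

python3 -m handwheel '[{"x":0,"y":0,"z":-0.1,"yaw":0},{"x":0,"y":0,"z":-0.1,"yaw":0}]'
```

```text
time_s: 8.75
eef_pos: [632.8, 111.5, 123.5]
tcp_rot: [-180.0, 0.0, 77.2]
wrist_force: [0.4, 0.3, -1.2]
finger_gap: 15.5
finger_force: 50.0
```

```bash

python3 -m handwheel '[{"x":0,"y":0,"z":-0.1,"yaw":0}]'; python3 -m handwheel '[{"x":0,"y":0,"z":-0.05,"yaw":0}]'
```

```text
time_s: 8.85
eef_pos: [632.7, 111.6, 122.5]
tcp_rot: [-180.0, -0.0, 77.2]
wrist_force: [-0.6, 0.2, -1.1]
finger_gap: 15.9
finger_force: 50.0
time_s: 8.95
eef_pos: [632.7, 111.6, 121.9]
tcp_rot: [-180.0, 0.0, 77.2]
wrist_force: [0.7, -0.4, -1.6]
finger_gap: 15.8
finger_force: 50.0
```

```bash

python3 -m handwheel '[{"x":0,"y":0,"z":-0.05,"yaw":0}]'; python3 -m handwheel '[{"x":0,"y":0,"z":-0.1,"yaw":0}]'
python3 - <<'E'
from h import *
snap('scene','s3');s=cv2.imread('pics/s3.png')
cv2.imwrite('pics/c4.png',cv2.resize(s[190:280,280:350],None,fx=6,fy=6,interpolation=cv2.INTER_CUBIC))
E
```

```text
time_s: 9.05
eef_pos: [632.8, 111.6, 121.5]
tcp_rot: [-180.0, -0.0, 77.2]
wrist_force: [-0.9, 0.7, -0.2]
finger_gap: 15.7
finger_force: 50.0
time_s: 9.15
eef_pos: [632.8, 111.6, 120.6]
tcp_rot: [180.0, -0.0, 77.2]
wrist_force: [-0.0, 0.0, -1.1]
finger_gap: 15.8
finger_force: 50.0
```

View pics/c4.png

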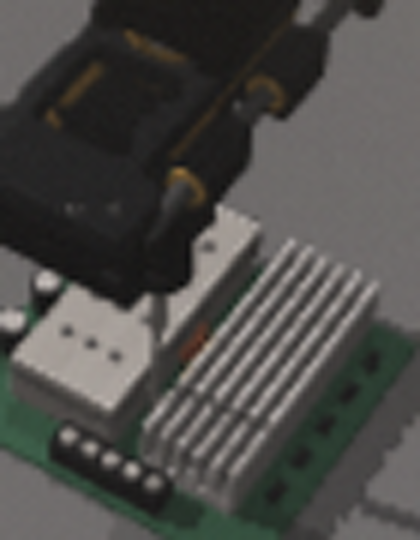

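```bash

python3 -m handwheel '[{"x":0,"y":0,"z":-0.1,"yaw":0}]'; python3 -m handwheel '[{"x":0,"y":0,"z":-0.1,"yaw":0}]'|grep -A2 wrist; python3 -m handwheel '[{"x":0,"y":0,"z":-0.1,"yaw":0}]'|grep -B2 wrist
```

```text
time_s: 9.3
eef_pos: [632.8, 111.6, 119.6]
tcp_rot: [180.0, -0.0, 77.2]
wrist_force: [-0.0, 0.2, -0.8]
finger_gap: 15.8
finger_force: 50.0
wrist_force: [0.3, -0.1, -0.4]
finger_gap: 15.9
finger_force: 50.0
eef_pos: [632.7, 111.6, 117.5]
tcp_rot: [-180.0, 0.0, 77.2]
wrist_force: [0.5, -0.3, -0.1]
```

```bash

python3 -m handwheel '[{"x":0,"y":0,"z":-0.1,"yaw":0}]'|grep -B2 wrist; python3 -m handwheel '[{"x":0,"y":0,"z":-0.1,"yaw":0}]'|grep -B2 wrist
```

```text
eef_pos: [632.7, 111.6, 116.5]
tcp_rot: [-180.0, 0.0, 77.2]
wrist_force: [0.4, 0.0, -1.7]
eef_pos: [632.7, 111.6, 115.5]
tcp_rot: [-180.0, -0.0, 77.2]
wrist_force: [-0.3, 0.5, -1.0]
```

```bash

python3 -m handwheel '[{"x":0,"y":0,"z":-0.1,"yaw":0}]'|grep -B2 wrist; python3 -m handwheel '[{"x":0,"y":0,"z":-0.1,"yaw":0}]'|grep -B2 wrist
```

```text
eef_pos: [632.8, 111.5, 114.4]
tcp_rot: [-180.0, 0.0, 77.2]
wrist_force: [-0.0, 0.5, -0.2]
eef_pos: [632.8, 111.6, 113.4]
tcp_rot: [-180.0, -0.0, 77.2]
wrist_force: [-0.5, 1.2, 0.2]
```

```bash

python3 -m handwheel '[{"x":0,"y":0,"z":-0.07,"yaw":0}]'|grep -B2 wrist; python3 -m handwheel '[{"x":0,"y":0,"z":-0.07,"yaw":0}]'|grep -B2 wrist
```

```text
eef_pos: [632.7, 111.6, 112.8]
tcp_rot: [-180.0, 0.0, 77.2]
wrist_force: [-0.2, 0.1, -0.2]
eef_pos: [632.9, 111.6, 112.5]
tcp_rot: [180.0, -0.0, 77.2]
wrist_force: [-0.5, 1.0, 4.2]
```

```bash

python3 -m handwheel '[{"x":0,"y":0,"z":0.12,"yaw":0},{"x":0,"y":0,"z":0,"yaw":0}]'|grep -B2 wrist; python3 -m handwheel '[{"x":0.02,"y":0.1,"z":0,"yaw":0},{"x":0,"y":0,"z":0,"yaw":0}]'|grep -B2 wrist
```

```text
eef_pos: [632.9, 111.6, 113.5]
tcp_rot: [180.0, -0.0, 77.2]
wrist_force: [-0.4, 0.7, -0.4]
eef_pos: [632.9, 112.7, 113.2]
tcp_rot: [-180.0, -0.0, 77.2]
wrist_force: [-0.7, 0.2, 0.2]
```

```bash

python3 -m handwheel '[{"x":0.01,"y":0.05,"z":0,"yaw":0},{"x":0,"y":0,"z":0,"yaw":0}]'|grep -B2 wrist; python3 -m handwheel '[{"x":0.01,"y":0.05,"z":0,"yaw":0},{"x":0,"y":0,"z":0,"yaw":0}]'|grep -B2 wrist
```

```text
eef_pos: [633.1, 113.1, 113.3]
tcp_rot: [-180.0, 0.0, 77.2]
wrist_force: [0.2, -0.2, -0.3]
eef_pos: [633.1, 113.6, 113.3]
tcp_rot: [-180.0, -0.0, 77.2]
wrist_force: [-0.3, -1.1, -0.5]
```

```bash

python3 -m handwheel '[{"x":0.01,"y":0.05,"z":0,"yaw":0},{"x":0,"y":0,"z":0,"yaw":0}]'|grep -B2 wrist; python3 -m handwheel '[{"x":0.01,"y":0.05,"z":0,"yaw":0},{"x":0,"y":0,"z":0,"yaw":0}]'|grep -B2 wrist
```

```text
eef_pos: [633.3, 114.1, 113.4]
tcp_rot: [180.0, -0.0, 77.2]
wrist_force: [-0.2, -0.0, -1.0]
eef_pos: [633.3, 114.6, 113.3]
tcp_rot: [-180.0, -0.0, 77.2]
wrist_force: [-0.2, -0.1, -0.7]
```

```bash

python3 -m handwheel '[{"x":0.01,"y":0.05,"z":0,"yaw":0},{"x":0,"y":0,"z":0,"yaw":0}]'|grep -B2 wrist; python3 -m handwheel '[{"x":0.01,"y":0.05,"z":0,"yaw":0},{"x":0,"y":0,"z":0,"yaw":0}]'|grep -B2 wrist
```

```text
eef_pos: [633.5, 115.1, 113.4]
tcp_rot: [180.0, -0.0, 77.2]
wrist_force: [0.0, -0.2, -0.9]
eef_pos: [633.6, 115.6, 113.4]
tcp_rot: [180.0, -0.0, 77.2]
wrist_force: [0.5, 0.0, -0.8]
```

```bash

python3 -m handwheel '[{"x":0.01,"y":0.05,"z":0,"yaw":0},{"x":0,"y":0,"z":0,"yaw":0}]'|grep -B2 wrist; python3 -m handwheel '[{"x":0.01,"y":0.05,"z":0,"yaw":0},{"x":0,"y":0,"z":0,"yaw":0}]'|grep -B2 wrist
```

```text
eef_pos: [633.7, 116.1, 113.3]
tcp_rot: [180.0, -0.0, 77.2]
wrist_force: [-0.3, -0.2, -0.3]
eef_pos: [633.7, 116.4, 113.3]
tcp_rot: [-180.0, 0.0, 77.2]
wrist_force: [0.1, -0.7, -0.8]
```

```bash

python3 -m handwheel '[{"x":0.01,"y":0.05,"z":0,"yaw":0},{"x":0,"y":0,"z":0,"yaw":0}]'|grep -B2 wrist; python3 -m handwheel '[{"x":0.01,"y":0.03,"z":0,"yaw":0},{"x":0,"y":0,"z":0,"yaw":0}]'|grep -B2 wrist
```

```text
eef_pos: [633.8, 116.6, 113.3]
tcp_rot: [-180.0, 0.1, 77.2]
wrist_force: [0.9, -2.2, -0.3]
eef_pos: [633.8, 116.8, 113.3]
tcp_rot: [-180.0, 0.1, 77.2]
wrist_force: [-1.1, -3.4, -0.9]
```

```bash

python3 -m handwheel '[{"x":-0.05,"y":-0.27,"z":0,"yaw":0},{"x":0,"y":0,"z":0,"yaw":0}]'|grep -B2 wrist
python3 -m handwheel '[{"x":-0.293,"y":0.066,"z":0,"yaw":0},{"x":-0.293,"y":0.066,"z":0,"yaw":0},{"x":-0.293,"y":0.067,"z":0,"yaw":0},{"x":-0.098,"y":0.022,"z":0,"yaw":0},{"x":0,"y":0,"z":0,"yaw":0}]'|grep -B2 wrist
```

```text
eef_pos: [633.6, 115.0, 113.4]
tcp_rot: [180.0, -0.1, 77.2]
wrist_force: [0.6, -0.2, -0.3]
eef_pos: [623.4, 117.1, 113.4]
tcp_rot: [-180.0, -0.0, 77.2]
wrist_force: [-0.4, -1.3, -0.4]
```

```bash

python3 -m handwheel '[{"x":-0.195,"y":0.044,"z":0,"yaw":0},{"x":-0.195,"y":0.044,"z":0,"yaw":0}]'|grep -B2 wrist
python3 -m handwheel '[{"x":-0.195,"y":0.044,"z":0,"yaw":0},{"x":-0.195,"y":0.044,"z":0,"yaw":0}]'|grep -B2 wrist
```

```text
eef_pos: [619.8, 117.8, 113.3]
tcp_rot: [180.0, -0.0, 77.2]
wrist_force: [-0.1, -0.4, 0.0]
eef_pos: [616.4, 118.6, 113.5]
tcp_rot: [179.9, -0.0, 77.2]
wrist_force: [1.3, -0.3, -1.5]
```

```bash

python3 -m handwheel '[{"x":-0.195,"y":0.044,"z":0,"yaw":0},{"x":-0.195,"y":0.044,"z":0,"yaw":0}]'|grep -B2 wrist
python3 -m handwheel '[{"x":-0.195,"y":0.044,"z":0,"yaw":0},{"x":-0.195,"y":0.044,"z":0,"yaw":0}]'|grep -B2 wrist
```

```text
eef_pos: [614.8, 119.0, 114.0]
tcp_rot: [179.6, -0.0, 77.2]
wrist_force: [5.5, -2.7, -1.1]
eef_pos: [612.6, 119.5, 114.8]
tcp_rot: [179.4, -0.1, 77.3]
wrist_force: [5.7, -2.1, -0.3]
```

```bash

python3 -m handwheel '[{"x":-0.195,"y":0.044,"z":0,"yaw":0},{"x":-0.195,"y":0.044,"z":0,"yaw":0}]'|grep -B2 wrist
python3 -m handwheel '[{"x":-0.195,"y":0.044,"z":0,"yaw":0},{"x":-0.195,"y":0.044,"z":0,"yaw":0}]'|grep -B2 wrist
```

```text
eef_pos: [609.3, 120.3, 115.1]
tcp_rot: [179.3, -0.1, 77.2]
wrist_force: [7.0, -1.5, -0.7]
eef_pos: [605.6, 121.2, 115.2]
tcp_rot: [179.3, -0.1, 77.3]
wrist_force: [8.1, -3.1, -0.2]
```

```bash

python3 -m handwheel '[{"x":-0.195,"y":0.044,"z":-0.04,"yaw":0},{"x":-0.195,"y":0.044,"z":-0.04,"yaw":0}]'|grep -B2 wrist
python3 -m handwheel '[{"x":-0.293,"y":0.066,"z":0,"yaw":0},{"x":-0.293,"y":0.067,"z":0,"yaw":0}]'|grep -B2 wrist
```

```text
eef_pos: [601.9, 122.1, 114.6]
tcp_rot: [179.2, -0.1, 77.2]
wrist_force: [6.4, -2.8, -0.2]
eef_pos: [595.1, 123.7, 114.3]
tcp_rot: [179.4, -0.1, 77.2]
wrist_force: [4.3, -1.7, 0.1]
```

```bash

python3 -m handwheel '[{"x":-0.293,"y":0.066,"z":0,"yaw":0},{"x":-0.293,"y":0.067,"z":0,"yaw":0}]'|grep -B2 wrist
python3 - <<'E'
from h import *
snap('scene','s4');s=cv2.imread('pics/s4.png')
cv2.imwrite('pics/c5.png',cv2.resize(s[180:280,270:360],None,fx=6,fy=6,interpolation=cv2.INTER_CUBIC))
E
```

```text
eef_pos: [583.5, 125.9, 112.6]
tcp_rot: [-179.9, 0.0, 77.2]
wrist_force: [1.7, 0.1, 2.3]
```

View pics/c5.png

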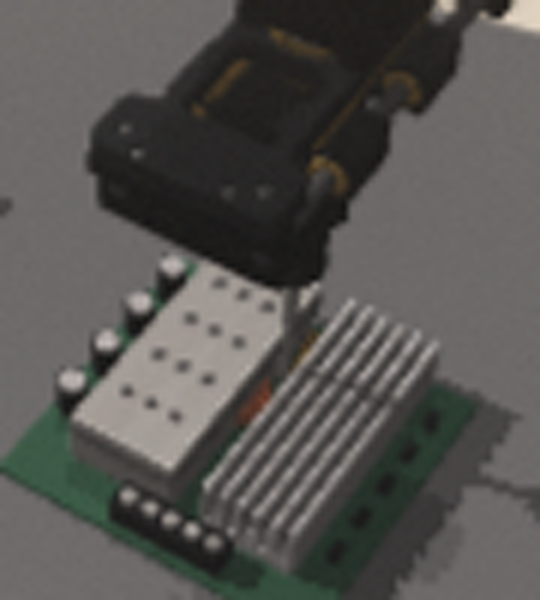

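```bash

python3 -m handwheel '[{"x":-0.195,"y":0.044,"z":0.05,"yaw":0},{"x":-0.195,"y":0.044,"z":0.02,"yaw":0}]'|grep -B2 wrist
python3 -m handwheel '[{"x":-0.195,"y":0.044,"z":0,"yaw":0},{"x":-0.195,"y":0.044,"z":0,"yaw":0}]'|grep -B2 wrist
```

```text
eef_pos: [579.2, 126.8, 112.8]
tcp_rot: [-179.8, 0.0, 77.2]
wrist_force: [0.0, -0.3, -0.1]
eef_pos: [576.1, 127.6, 112.9]
tcp_rot: [-179.9, 0.0, 77.2]
wrist_force: [0.7, 0.4, -0.5]
```

```bash

python3 -m handwheel '[{"x":-0.195,"y":0.044,"z":0,"yaw":0},{"x":-0.195,"y":0.044,"z":0,"yaw":0},{"x":-0.195,"y":0.044,"z":0,"yaw":0},{"x":-0.195,"y":0.044,"z":0,"yaw":0}]'|grep -B2 wrist
python3 -m handwheel '[{"x":-0.195,"y":0.044,"z":0,"yaw":0},{"x":-0.195,"y":0.044,"z":0,"yaw":0},{"x":-0.195,"y":0.044,"z":0,"yaw":0},{"x":-0.195,"y":0.044,"z":0,"yaw":0}]'|grep -B2 wrist
```

```text
eef_pos: [568.9, 129.2, 113.2]
tcp_rot: [-180.0, 0.0, 77.2]
wrist_force: [-0.7, -0.1, -0.5]
eef_pos: [561.1, 131.0, 113.3]
tcp_rot: [180.0, -0.0, 77.2]
wrist_force: [0.5, -0.3, -1.6]
```

```bash

python3 -m handwheel '[{"x":-0.195,"y":0.044,"z":0,"yaw":0},{"x":-0.195,"y":0.044,"z":0,"yaw":0},{"x":-0.195,"y":0.044,"z":0,"yaw":0},{"x":-0.195,"y":0.044,"z":0,"yaw":0},{"x":-0.195,"y":0.044,"z":0,"yaw":0}]'|grep -B2 wrist
python3 -m handwheel '[{"x":-0.195,"y":0.044,"z":0,"yaw":0},{"x":-0.195,"y":0.044,"z":0,"yaw":0},{"x":-0.195,"y":0.044,"z":0,"yaw":0},{"x":-0.195,"y":0.044,"z":0,"yaw":0},{"x":-0.195,"y":0.044,"z":0,"yaw":0}]'|grep -B2 wrist
python3 -m handwheel '[{"x":-0.195,"y":0.044,"z":0,"yaw":0},{"x":-0.195,"y":0.044,"z":0,"yaw":0},{"x":-0.195,"y":0.044,"z":0,"yaw":0},{"x":-0.195,"y":0.044,"z":0,"yaw":0}]'|grep -B2 wrist
python3 - <<'E'
from h import *
snap('scene','s5');snap('top','t5');s=cv2.imread('pics/s5.png');t=cv2.imread('pics/t5.png')
f=lambda a:cv2.resize(a,None,fx=4,fy=4,interpolation=cv2.INTER_CUBIC)
cv2.imwrite('pics/c6.png',np.hstack([f(s[170:280,270:360]),f(t[170:280,195:295])]))
E
```

```text
eef_pos: [551.3, 133.2, 113.3]
tcp_rot: [-180.0, 0.0, 77.2]
wrist_force: [-0.2, 0.2, -0.4]
eef_pos: [541.6, 135.4, 113.3]
tcp_rot: [180.0, -0.0, 77.2]
wrist_force: [0.9, 0.8, -0.8]
eef_pos: [534.1, 137.2, 113.4]
tcp_rot: [180.0, -0.0, 77.2]
wrist_force: [1.0, 0.9, 0.8]
```

View pics/c6.png

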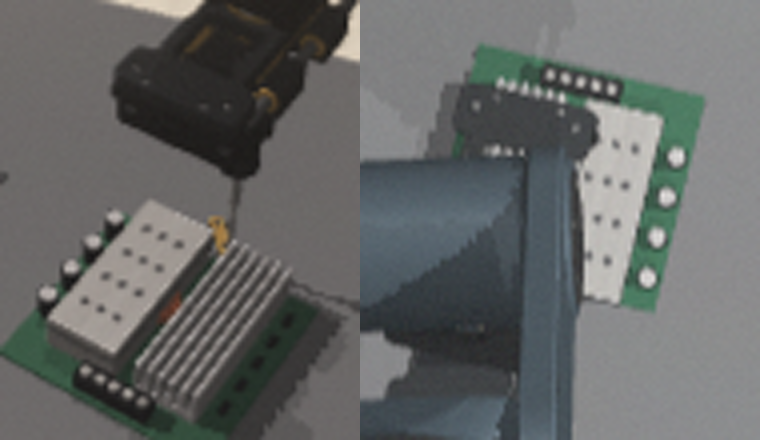

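```bash
python3 - <<'E'
from fit import *
c=lambda x,y:(270+(x+.5)/4-.5,170+(y+.5)/4-.5)
m=np.array([536,134.6,-.2266]) # scene-fitted module
for uv in((208,217),(219,233),(229,250),(240,222)):
    P=at('s5',c(*uv),5);d=P[:2]-m[:2];cs,sn=np.cos(m[2]),np.sin(m[2]);print(P.round(1),[round(cs*d[0]+sn*d[1],1),round(-sn*d[0]+cs*d[1],1)])
s=cv2.imread('pics/s5.png');cv2.imwrite('pics/c7.png',cv2.resize(s[205:245,305:355],None,fx=14,fy=14,interpolation=cv2.INTER_CUBIC))
E
```

```text
[503.9 114.4   5. ] [np.float64(-26.8), np.float64(-26.9)]
[514.9 125.5   5. ] [np.float64(-18.5), np.float64(-13.6)]
[526.8 136.    5. ] [np.float64(-9.2), np.float64(-0.7)]
[500.5 135.7   5. ] [np.float64(-34.8), np.float64(-6.9)]
```

View pics/c7.png

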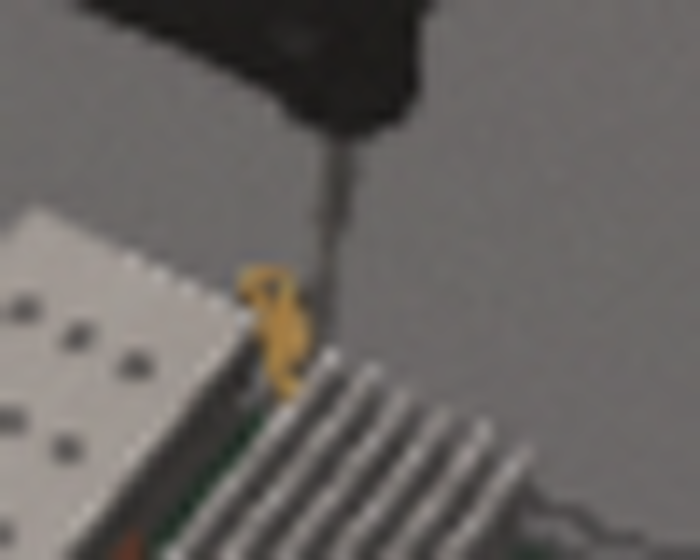

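```bash

python3 -m handwheel '[{"x":0,"y":0,"z":0.2,"yaw":0},{"x":0,"y":0,"z":0.5,"yaw":0},{"x":0,"y":0,"z":1,"yaw":0},{"x":0,"y":0,"z":2,"yaw":0},{"x":0,"y":0,"z":2.5,"yaw":0}]'|grep -B2 wrist
python3 -m handwheel '[{"x":0,"y":0,"z":2.5,"yaw":0},{"x":-1,"y":-2,"z":0.3,"yaw":0.75},{"x":-1,"y":-4,"z":0,"yaw":0.75},{"x":-1,"y":-4,"z":0,"yaw":0.75},{"x":-1,"y":-4,"z":0,"yaw":0.75}]'|grep -B2 wrist
python3 -m handwheel '[{"x":-1,"y":-4,"z":0,"yaw":0.75},{"x":-1,"y":-4,"z":0,"yaw":0.75},{"x":0,"y":-4,"z":0,"yaw":0.75},{"x":0,"y":-4,"z":0,"yaw":0.75},{"x":0,"y":0,"z":0,"yaw":0}]'
python3 - <<'E'
from h import *
snap('scene','s6');snap('top','t6');s=cv2.imread('pics/s6.png');t=cv2.imread('pics/t6.png')
f=lambda a:cv2.resize(a,None,fx=8,fy=8,interpolation=cv2.INTER_CUBIC)
cv2.imwrite('pics/c8.png',np.hstack([f(s[200:250,300:350]),f(t[210:260,220:270])]))
E
```

```text
eef_pos: [533.2, 137.0, 175.8]
tcp_rot: [-179.9, 0.0, 77.2]
wrist_force: [0.6, -0.0, -0.4]
eef_pos: [493.6, -4.0, 204.3]
tcp_rot: [179.9, 0.0, 80.3]
wrist_force: [0.5, -1.1, -0.9]
time_s: 19.25
eef_pos: [475.3, -168.4, 204.5]
tcp_rot: [179.7, 0.2, 82.9]
wrist_force: [0.4, 0.3, -0.1]
finger_gap: 15.6
finger_force: 50.0
```

View pics/c8.png

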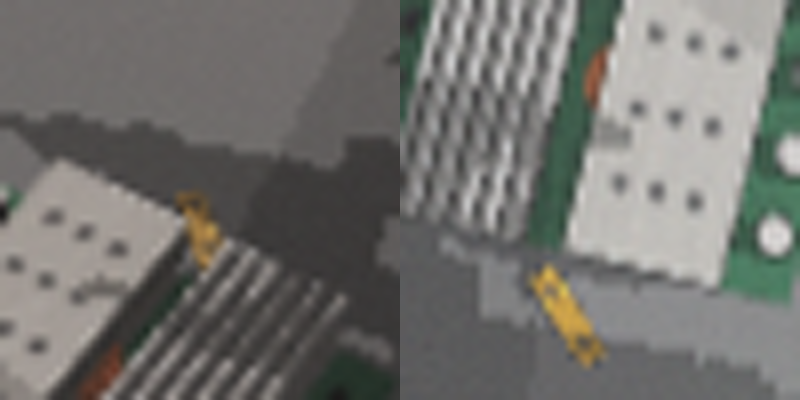

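```bash
python3 - <<'E'
from fit import *
c=lambda x,y:(220+(x-400+.5)/8-.5,210+(y+.5)/8-.5)
m=np.array([534.9,131.6,-.2235])
for uv in((545,267),(568,314),(592,360)):
    P=at('t6',c(*uv),5);d=P[:2]-m[:2];cs,sn=np.cos(m[2]),np.sin(m[2]);print(P.round(1),[round(cs*d[0]+sn*d[1],1),round(-sn*d[0]+cs*d[1],1)])
print(observe()['eef_pos'],observe()['tcp_rot'])
E
```

```text
[529.  132.6   5. ] [np.float64(-6.0), np.float64(-0.3)]
[514.2 125.1   5. ] [np.float64(-18.7), np.float64(-10.9)]
[499.7 117.3   5. ] [np.float64(-31.1), np.float64(-21.7)]
[ 473.78305397 -163.67220077  203.75668822] [ 1.79983477e+02 -1.59010098e-02  8.30776075e+01]
```

```bash

python3 -m handwheel '[{"x":-0.8,"y":-3.8,"z":0,"yaw":0.55},{"x":-0.8,"y":-3.9,"z":0,"yaw":0.55},{"x":-0.7,"y":-3.8,"z":0,"yaw":0.5},{"x":0,"y":0,"z":-2,"yaw":0},{"x":0,"y":0,"z":-2,"yaw":0}]'|grep -B2 wrist
python3 -m handwheel '[{"x":0,"y":0,"z":-1.6,"yaw":0},{"x":0,"y":0,"z":-1.05,"yaw":0},{"x":0,"y":0,"z":0,"yaw":0},{"x":0,"y":0,"z":0,"yaw":0}]'
python3 - <<'E'
from h import *
snap('scene','s7');s=cv2.imread('pics/s7.png')
cv2.imwrite('pics/c9.png',cv2.resize(s[120:210,145:235],None,fx=6,fy=6,interpolation=cv2.INTER_CUBIC))
print(observe()['eef_pos'])
E
```

```text
eef_pos: [451.4, -277.9, 163.7]
tcp_rot: [179.9, 0.0, 84.8]
wrist_force: [-0.4, 0.9, -0.5]
time_s: 20.25
eef_pos: [451.4, -277.3, 137.1]
tcp_rot: [180.0, 0.0, 84.9]
wrist_force: [-0.4, -0.7, -1.1]
finger_gap: 15.8
finger_force: 50.0
[ 451.61395428 -277.67866288  137.51135946]
```

```bash

python3 -m handwheel '[{"x":0,"y":-0.11,"z":0,"yaw":-0.1},{"x":0.6,"y":-0.055,"z":0,"yaw":0},{"x":0.6,"y":-0.055,"z":0,"yaw":0},{"x":0.6,"y":-0.055,"z":0,"yaw":0},{"x":0,"y":0,"z":0,"yaw":0}]'|grep -B2 wrist
python3 -m handwheel '[{"x":0.5,"y":-0.046,"z":0,"yaw":0},{"x":0.5,"y":-0.046,"z":0,"yaw":0},{"x":0.5,"y":-0.046,"z":0,"yaw":0},{"x":0.4,"y":-0.037,"z":0,"yaw":0},{"x":0,"y":0,"z":0,"yaw":0}]'|grep -B2 wrist
```

```text
eef_pos: [470.3, -281.2, 136.9]
tcp_rot: [179.9, 0.1, 84.8]
wrist_force: [1.2, -1.3, -1.4]
eef_pos: [488.7, -282.6, 136.8]
tcp_rot: [180.0, 0.0, 84.7]
wrist_force: [-0.2, -0.5, -0.4]
```

```bash

python3 -m handwheel '[{"x":0.4,"y":-0.037,"z":0,"yaw":0},{"x":0.4,"y":-0.037,"z":0,"yaw":0},{"x":0,"y":0,"z":0,"yaw":0}]'|grep -B2 wrist
```

```text
eef_pos: [496.6, -283.3, 136.8]
tcp_rot: [180.0, 0.0, 84.7]
wrist_force: [-0.4, -0.5, -1.2]
```

```bash

python3 -m handwheel '[{"x":0.2,"y":0,"z":0,"yaw":0},{"x":0.17,"y":0,"z":0,"yaw":0},{"x":0,"y":0,"z":0,"yaw":0}]'|grep -B2 wrist
python3 -m handwheel '[{"x":0,"y":0,"z":-0.2,"yaw":0},{"x":0,"y":0,"z":-0.2,"yaw":0},{"x":0,"y":0,"z":-0.1,"yaw":0},{"x":0,"y":0,"z":-0.1,"yaw":0},{"x":0,"y":0,"z":0,"yaw":0}]'|grep -B2 wrist
python3 -m handwheel '[{"x":0,"y":0,"z":-0.05,"yaw":0},{"x":0,"y":0,"z":-0.05,"yaw":0},{"x":0,"y":0,"z":0,"yaw":0}]'|grep -B2 wrist
```

```text
eef_pos: [499.9, -283.2, 136.8]
tcp_rot: [180.0, 0.0, 84.7]
wrist_force: [-0.6, -0.9, -0.5]
eef_pos: [499.5, -283.0, 130.5]
tcp_rot: [-180.0, -0.0, 84.7]
wrist_force: [-0.3, -0.7, -0.7]
eef_pos: [499.7, -283.1, 129.7]
tcp_rot: [-180.0, -0.0, 84.7]
wrist_force: [0.2, 0.6, -1.6]
```

```bash

python3 -m handwheel '[{"x":0,"y":0,"z":-0.04,"yaw":0},{"x":0,"y":0,"z":0,"yaw":0}]'|grep -B2 wrist
python3 -m handwheel '[{"x":0,"y":0,"z":-0.04,"yaw":0},{"x":0,"y":0,"z":0,"yaw":0}]'|grep -B2 wrist
```

```text
eef_pos: [499.6, -283.1, 129.3]
tcp_rot: [-180.0, -0.0, 84.7]
wrist_force: [-0.2, 0.4, -1.1]
eef_pos: [499.7, -283.1, 129.3]
tcp_rot: [180.0, 0.0, 84.7]
wrist_force: [-1.1, 0.4, 2.0]
```

```bash

python3 -m handwheel '[{"x":0,"y":0,"z":0,"yaw":0},{"x":0,"y":0,"z":0,"yaw":0},{"x":0,"y":0,"z":0,"yaw":0},{"x":0,"y":0,"z":0,"yaw":0},{"x":0,"y":0,"z":0,"yaw":0}]' 5
python3 -m handwheel '[{"x":0,"y":0,"z":0.5,"yaw":0},{"x":0,"y":0,"z":2,"yaw":0},{"x":0,"y":0,"z":3,"yaw":0},{"x":0,"y":0,"z":3,"yaw":0},{"x":0,"y":0,"z":3,"yaw":0}]'|grep -B2 wrist
python3 -m handwheel '[{"x":0,"y":5,"z":0,"yaw":0},{"x":-1,"y":5,"z":0,"yaw":0},{"x":-1,"y":5,"z":0,"yaw":0},{"x":-1,"y":5,"z":0,"yaw":0},{"x":-1,"y":5,"z":0,"yaw":0}]'
python3 -m handwheel '[{"x":0,"y":4,"z":0,"yaw":0},{"x":0,"y":0,"z":0,"yaw":0},{"x":0,"y":0,"z":0,"yaw":0},{"x":0,"y":0,"z":0,"yaw":0}]'
python3 - <<'E'
from h import *
for n in('scene','top'):
    f=snap(n,n+'9'); a=cv2.imread('pics/%s9.png'%n).astype(int); b=cv2.imread('pics/%s0.png'%n).astype(int)
    r=np.s_[125:205,155:225] if n=='scene' else np.s_[230:280,365:455]
    d=np.abs(a-b)[r].max(2); y,x=np.where(d>60); print(n,d.mean(),len(x), (x.mean()+r[1].start,y.mean()+r[0].start) if len(x) else '')
    dark=[(im[r].max(2)<45) for im in(a,b)]
    print([ (k.sum(),np.argwhere(k).mean(0).round(2)) for k in dark])
a=cv2.imread('pics/top9.png')[235:262,225:260].astype(int)
k=(a[:,:,2]-a[:,:,0]>60);p=np.argwhere(k).mean(0);print(k.sum(),p,at('top9',(p[1]+225,p[0]+235),5))
E
```

```text
time_s: 23.6
eef_pos: [499.7, -283.1, 128.9]
tcp_rot: [-180.0, -0.0, 84.7]
wrist_force: [0.1, -0.2, -0.3]
finger_gap: 46.1
finger_force: 0.0
eef_pos: [499.5, -283.0, 245.3]
tcp_rot: [-180.0, -0.0, 84.7]
wrist_force: [0.6, 0.4, 0.3]
time_s: 24.6
eef_pos: [459.8, -35.3, 244.5]
tcp_rot: [179.9, 0.0, 84.7]
wrist_force: [0.5, 0.7, -1.4]
finger_gap: 50.2
finger_force: 0.0
time_s: 25.0
eef_pos: [461.0, 2.1, 244.3]
tcp_rot: [179.9, 0.0, 84.7]
wrist_force: [-0.3, 0.3, -0.0]
finger_gap: 50.1
finger_force: 0.0
scene 7.81125 7 (np.float64(183.85714285714286), np.float64(136.85714285714286))
[(np.int64(845), array([47.84, 35.64])), (np.int64(1151), array([48.76, 35.16]))]
top 7.785777777777778 0 
[(np.int64(51), array([25.55, 56.35])), (np.int64(83), array([24.92, 53.73]))]
40 [13.925 15.4  ] [513.91516896 125.52297562   5.        ]
```

```bash
python3 - <<'E'
from h import *
a=cv2.imread('pics/scene9.png',0).astype(int);b=cv2.imread('pics/scene0.png',0).astype(int)
for r in range(132,164,4): print(r,a[r,174:196],'|',b[r,174:196])
A=cv2.imread('pics/top9.png',0).astype(int);B=cv2.imread('pics/top0.png',0).astype(int)
for r in (250,253,256): print(r,A[r,406:432],'|',B[r,406:432])
E
```

```text
132 [134 145 210 212 215 213 211 207 210 212 211 212 211 213 211 209 211 211
 211 212 208 208] | [124 135 197 199 201 202 199 195 198 199 199 197 199 200 198 197 200 198
 198 200 196 195]
136 [132 134 131 110  54  48  48  47  49  47  49  48  69 206 208 210 211 210
 209 208 211 208] | [123 123 123 101  52  44  43  43  43  43  46  57 114 195 195 199 197 197
 196 196 197 196]
140 [102 118 131 131  73  42  42  43  41  43  44  41  43  52 207 211 210 207
 207 208 207 207] | [ 93 110 122 118  37  39  37  39  39  40  39  39  43 102 194 197 197 194
 194 194 196 196]
144 [ 73  74  72  73  71  50  39  42  39  42  42  40  40  40  51 138 142 185
 186 207 205 206] | [ 68  67  67  68  63  38  36  36  39  37  37  37  37  37  68 130 130 173
 175 193 193 192]
148 [ 46  71  71  74  74  70  50  40  39  39  38  39  40  40  41  49 105 107
 104 106 107 106] | [ 42  66  66  66  66  64  37  39  34  38  35  37  37  36  36  60  98  99
  99  98  99 100]
152 [ 37  50 105 104 104 103 103  60  36  38  38  41  39  39  38  37  63 105
 104 106 106 107] | [34 47 96 96 98 95 90 34 35 34 34 35 37 38 36 33 62 99 99 99 97
[... 242 characters left out ...]
  36
  68  70  75  76] | [96 96 95 94 95 94 95 93 55 36 35 33 33 32 32 32 33 37 65 65 71 69]
250 [117 103  95  75  67  61  67  67  77  69  92 100  96  99 105 103 116 115
 117 131 133 131 123 120 122 122] | [ 95  81  76  67  56  47  47  44  43  51  73  74  78  74  74  74  87  90
  89  92 100 121 114 112 116 114]
253 [ 95  84  62  41  45  39  40  44  40  43  41  45  56  53  56  53  55  55
  56  56  64 125 133 123 121 120] | [ 93  75  50  40  43  40  43  35  39  39  39  44  52  52  50  53  51  53
  52  52  60 117 123 114 114 113]
256 [94 76 54 44 43 42 42 42 41 41 42 48 55 53 57 56 57 56 53 53 66 94 95 96
 86 58] | [91 84 60 37 34 41 40 37 38 39 41 42 50 49 50 49 48 50 48 54 56 86 91 92
 82 52]
```

```bash
python3 -c "
from cell import *
print(sign_off())"
```

```text
the job is handed in; nothing more can be done
None
```

The job is handed in at about 25 s on the robot's clock, but no verdict came back. The link lies on the mat with its centre about 19 mm outside the mouth and 11 mm off the gap's middle line. The pick is back in its slot within about 1 mm of its starting position, as judged from the images.

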